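Dip the hardener tank

ROBOT

A 7-joint arm with a two-finger parallel gripper is mounted at the origin on the work surface. World frame = base frame: x ahead of the robot, y to its left, z up, the work surface at z = 0. Lengths are in mm, angles in rad, forces in N, time in s.
With the tool pointing down it reaches from about 400 to 875 mm from the base axis. Payload 4.4 kg.
Tool frame: the origin (TCP) lies between the finger pads; the fingertips stand ctrl.tcp_to_tips ahead of it and the grasp point (between the pads) lies 8 mm behind it (ctrl.tcp_to_tips is the distance from the TCP to the fingertips, in mm); z points along the fingers, y is the direction in which the jaws open and shut (so a half turn about z gives the same grasp; the last joint's range is limited). The gripper opens to 85 mm and grips with 20 to 120 N. Pads are 22 mm wide; open, the fingers measure 114 mm over their backs; the gripper's body (76 mm by 85 mm) begins 54 mm behind the grasp point. The pads swing forward as they close: fully open they stand 13 mm farther back than shut.
Start: joints at [-1.38, 0.628, 0.038, 1.517, -0.027, 0.996, -0.02], TCP at [165.067, 628.706, 242.313] pointing down, gripper open.
Joint ranges: [-3.06, 3.06], [-0.37, 2.12], [-1.25, 1.32], [0.18, 2.47], [-1.1, 4.24], [0.23, 1.98], [-2.94, 2.94]. Speed limits (rad/s): [2.57, 2.57, 3.14, 3.14, 3.14, 3.14, 3.14].

INTERFACE

Orientations are given as [roll, pitch, yaw] about the fixed x, y, z axes, in that order (R = Rz(yaw) Ry(pitch) Rx(roll)).
In Python, from cell import ctrl gives the robot as it stands.
- The arm moves only by the tool send_rows, never from a script. Its argument "rows" is a list of rows, each an object of numbers: "x", "y", "z": the shift along the world's x, y, z in cm; "roll": the turn about the world's z in degrees; "claw": the closure, from 0 (fully open) to 1 (shut). A call has 1 to 5 rows; each row is the pose to reach, as a shift and turn from the pose commanded when the call began; what a row does not reach only later rows make up. A row lasts 1/12 s, in which the tool goes at most 41.7 mm and 7.16 degrees, less where a joint would pass 70% of its speed; a pose out of reach is approached as far as the arm can. A call with a gripper value outside its range is refused whole. The fingers move at their own pace and stop on an object; the grip force is fixed at half the most. Time passes only in rows, so rows that repeat a pose let the fingers close. It gives the time, the measured TCP pose, the force and the opening at its end, in the units of the state.
- ctrl.read_state(): the state, without advancing time (a new reading comes with each control period).
- ctrl.get_image(name): name is "scene" or "top"; returns (picture, depth): 420x560x3 uint8, blue, green, red; 420x560 float32, mm along the optical axis (not along the pixel's ray), 0 where there is no reading.
- ctrl.get_calibration(name): a dict with "intrinsics" (3x3 intrinsics, pixels), "dist_coeffs" ([k1, k2, p1, p2, k3] as OpenCV has them; the pictures are not rectified), "T" (4x4, takes a point from camera to world coordinates). Camera axes: x right, y down, z forward; pixel columns grow to the right and rows downward; lengths in mm; the calibration is good to about 2 mm. A picture is of the moment at which its call begins. get_calibration takes no time and is no camera call.
- ctrl.finish_job(): hands the job in, once; it reports no verdict.
Trained networks look in the newest picture that a camera, given by its name, has taken for a name from the list of things; names that differ only in an ending like _2 or _b are one class to them, and where a whole thing is asked for, a point or a joint stands for the part that bears it (a point fixed in the world has none). Each returns a list of dicts, best first, with "confidence" (0 to 1); they miss things now and then, are a little off and sometimes report something else, mostly with a low value. They report only what shows in the picture. A call takes as long as a camera call. They do not tell look-alikes from the thing itself.
- ctrl.recognise(camera, query): "uv" ([column, row] in pixels, amid what is visible of it).
- ctrl.regions_of(camera, query): "region" (420x560 bool, what is visible of it) and "uv" ([column, row] in pixels, amid what is visible of it).
- ctrl.place_of(camera, query): "uv" ([column, row] in pixels: a listed point, or the origin of a listed thing).
The state is a dict: "clock": time; "qpos": joint angles; "qd": joint speeds; "tau": joint torques, N m; "eef_pos": TCP position; "tool_rot": TCP orientation; "force": force on the tool from outside, world axes, zero at the start; "torque": the same for the moment, N m; "width": finger opening in mm.
Only numpy, scipy, OpenCV 4.12 (cv2) and the standard library are available. Lean on these libraries where they do the work, as an engineer would, in place of code of your own. Each camera call takes 0.05 s, during which the arm holds its last target. There are 200 camera calls.

TASK

Dip the hardener tank (the small steel tank standing free on the deck): lift the dip rod with the plain straight handle out of its stand, leaving the T-handled rod there, lower it gently into the guide tube on the tank's lid until its collar stops on the mouth, and rest it there for a moment. Draw it right out again, then turn it level and hold it still for reading, the whole rod a good hand's breadth (12 cm or more) above the deck and its tip over the drip pan; finish there, still holding it in the gripper and touching nothing else with it. Leave everything else standing where it is.

Things in the scene. Friction and masses are not known exactly. Their poses are not given: they have to be found in the camera images.
- rod_grip (a point): Dip rod of the small tank, at the middle of its handle. From the tip along its +z: graduated steel probe, 8 mm dia x 110 mm; steel stop collar, 30 mm dia x 8 mm; plain straight round black handle, 16 mm dia x 100 mm. About 140 g. This point is 168 mm from the tip, 50 mm above the collar's top. It starts upright, hung by its collar in either hole of the stand, and lifts straight up.
- rod_collar (a point): Centre of the underside of the dip rod's collar, 110 mm from the tip; same axes as rod_grip.
- rod_tip (a point): The tip of the dip rod, on its axis; same axes as rod_grip (+z runs from tip to handle).
- rod: The dip rod as a whole; origin at its tip, +z from tip to handle.
- big_rod: The other rod in the stand, for the big resin tank: probe 14 mm dia x 135 mm, collar 44 mm dia x 8 mm, black handle 18 mm dia with a 70 mm cross bar on top (T shape), its top about 92 mm above the stand's plate. Origin at its tip, +z up. It stays in the stand.
- stand: The rods' steel stand, fixed: foot 90 x 200 mm, a column, and a horizontal plate 50 x 200 mm, its top 150 mm above the deck, with two 19 mm through holes 70 mm either side of its centre along its own y. Origin in the middle of its foot, on the deck, z up; its -x looks to the robot.
- tank: The hardener tank, fixed: steel pot 170 mm dia, clamped lid 194 mm dia, its top 110 mm above the deck. On the lid: the guide tube, a pressure gauge (top 173 mm above the deck) at the other side, a brass relief valve (148 mm), a low bar handle, four swing bolts with ring nuts round the rim (145 mm). Origin at the centre of its underside, z up.
- tube_mouth (a point): Centre of the mouth of the guide tube on the tank's lid, 140 mm above the deck: upright steel tube, 14 mm bore, the top 8 mm flared to 23 mm inside, 29 mm outside. Below it the tank is empty down to 6 mm above the deck, so the probe goes in for its whole length and the collar stops on this rim. z up.
- pan: The drip pan, fixed: shallow steel pan, outside 200 mm along its own x and 160 mm along its own y, 22 mm high, open on top. Origin at the centre of its underside, z up.
- cup: Bystander: white plastic mixing cup, 72 mm across, 85 mm high. Not needed; it stays where it is.
- can: Bystander: steel can, 84 mm across, 115 mm high. Not needed; it stays where it is.
- tape: Bystander: roll of card-coloured tape lying flat, 90 mm across, 24 mm high. Not needed; it stays where it is.
- spatula: Bystander: spatula lying flat, about 200 mm long. Not needed; it stays where it is.
- wrench: Bystander: spanner lying flat, about 170 mm long. Not needed; it stays where it is.
- jar: Bystander: white screw-top jar, 64 mm across, 90 mm high. Not needed; it stays where it is.
- module: Bystander: potted module, a flat white block 50 x 36 x 18 mm. Not needed; it stays where it is.
There are look-alikes about, which are no part of the job. What is meant by the rod is not green or orange, and is the smaller of those in its own colour.

How it is judged (in metres and radians):
On the way, in this order (a step that is already met when the one before it is completed fails the run):
1. the dip rod is lifted out of the stand: its tip above the stand's plate (height (world z) of rod_tip above 0.152 m), for 0.1 s.
2. the dip rod stands in the tank's guide tube with its collar stopped on the mouth (within 3 mm) for 0.3 s (z of rod_collar in the frame of tube_mouth below 0.003 m and horizontal distance between rod_collar and tube_mouth below 0.006 m and angle between rod's own z axis and vertical below 0.1 rad and linear speed of rod below 0.02 m/s), for 0.3 s.
3. the dip rod is drawn right out: its tip above the mouth (z of rod_tip in the frame of tube_mouth above 0.003 m), for 0.1 s.
At the end, for the whole second after the job is handed in: The dip rod is held in the gripper, level within 12 degrees and still, tip and handle at least 110 mm above the deck, its tip above the drip pan (inside the pan's 200 x 160 mm outline), touching neither tank, stand nor the other rod (angle between rod's own z axis and vertical between 1.361 and 1.781 rad and height (world z) of each of rod_tip, rod_grip above 0.11 m and x of rod_tip in the frame of pan between -0.1 and 0.1 m and y of rod_tip in the frame of pan between -0.08 and 0.08 m and contact force between the fingers and rod above 2 N and contact force between rod and tank below 0.3 N and contact force between rod and stand below 0.3 N and contact force between rod and big_rod below 0.3 N and linear speed of rod below 0.03 m/s and angular speed of rod below 0.15 rad/s and angle between big_rod's own z axis and vertical below 0.15 rad); the arm keeps its last pose, push and grip.
It fails at once if the dip rod is pushed or dropped hard (over 40 N) against the tank (contact force between rod and tank above 40 N).
It fails at once if the other rod is moved more than 30 mm (distance of big_rod from where it was at the start of the episode above 0.03 m).
It fails at once if a bystander is moved more than 30 mm (distance of any of cup, can, tape, spatula, wrench, jar, module from where it was at the start of the episode above 0.03 m).
It also fails if it takes over 51 s, if anything falls off the work surface, if the arm or the gripper's body presses on something with over 40 N, if the wrist force passes 120 N, or if a joint passes its speed limit or range.

## Working session

There is one attempt and no reset: what is moved stays moved. The work goes in short steps, Python scripts to look and compute and a tool call to move; the robot and the scene stay as the last step left them, time stands still between calls to the robot, and variables do not carry over. Pictures are saved under pics/ and viewed, on a budget of 10 in all, crops included, one or two more only if the job needs it, and the job is handed in when it is done.

Besides the shell and the picture viewer there is one more tool, called as name(argument=value, ...), one argument or row to a line, values as JSON. send_rows: Moves the arm, as the interface text tells. Its arguments: {"type":"object","properties":{"rows":{"type":"array"}},"required":["rows"]}

```bash
mkdir -p pics
cat > h.py <<'E'
import numpy as np,cv2
from cell import ctrl
def cal(c):
    k=ctrl.get_calibration(c); return np.array(k["intrinsics"],float),np.array(k["dist_coeffs"],float),np.array(k["T"],float)
def ray(c,uv):
    K,d,T=cal(c); n=cv2.undistortPoints(np.array([[uv]],float),K,d)[0,0]
    return T[:3,3],T[:3,:3]@np.array([n[0],n[1],1.])
def at_z(c,uv,z):
    o,r=ray(c,uv); return o+r*(z-o[2])/r[2]
def at_d(c,uv,D):
    o,r=ray(c,uv); return o+r*D
def proj(c,P):
    K,d,T=cal(c); Ti=np.linalg.inv(T)
    return cv2.projectPoints(np.array(P,float).reshape(-1,3),cv2.Rodrigues(Ti[:3,:3])[0],Ti[:3,3],K,d)[0][:,0]
def cloud(c,D):
    h,w=D.shape; K,d,T=cal(c); v,u=np.mgrid[:h,:w]
    n=cv2.undistortPoints(np.stack([u.ravel(),v.ravel()],1).astype(float)[:,None],K,d)[:,0]
    P=np.c_[n,np.ones(len(n))]*D.ravel()[:,None]
    return (P@T[:3,:3].T+T[:3,3]).reshape(h,w,3)
E
python3 - <<'E'
from h import *
np.set_printoptions(precision=1,suppress=True)
s=ctrl.read_state(); print(s, ctrl.tcp_to_tips)
for c in("scene","top"):
    p,D=ctrl.get_image(c); cv2.imwrite(f"pics/{c}0.png",p); np.save(f"{c}0.npy",D)
    print(c,cal(c)[2])
    for q in("rod_grip","rod_collar","rod","big_rod","stand","tank","tube_mouth","pan"):
        for r in ctrl.place_of(c,q)[:3]:
            u,v=r["uv"]; print(q,np.array([u,v]),round(r["confidence"],2), at_z(c,(u,v),dict(rod_grip=208,rod_collar=150,tube_mouth=140,rod=40,big_rod=15).get(q,0)))
E
```

```text
{'clock': 0.0, 'qpos': array([-1.4,  0.6,  0. ,  1.5, -0. ,  1. , -0. ]), 'qd': array([ 0., -0., -0., -0., -0.,  0., -0.]), 'tau': array([ -0. , -56.3,   1.2, -19.3,   0. ,   0. ,   0. ]), 'eef_pos': array([164.9, 628.1, 241.4]), 'tool_rot': array([-3.1,  0. ,  2.9]), 'force': array([ 0.1, -0.2, -0. ]), 'torque': array([-0.,  0.,  0.]), 'width': 85.40405193867332} 11.0
scene [[   0.7    0.5   -0.5 1260.3]
 [   0.7   -0.5    0.5 -696.3]
 [   0.    -0.7   -0.7 1295.7]
 [   0.     0.     0.     1. ]]
rod_grip [244.5 259.4] 0.98 [ 628.8 -167.1  208. ]
rod_grip [222.8 288.4] 0.86 [ 655.2 -264.6  208. ]
rod_grip [201.1 296.3] 0.76 [ 635.  -316.4  208. ]
rod_collar [201.2 313.5] 0.94 [ 640.4 -328.7  150. ]
rod_collar [213.5 255.1] 0.84 [ 525.1 -187.5  150. ]
rod_collar [225.2 298.8] 0.78 [ 650.7 -258.3  150. ]
rod [249.4 303.8] 0.81 [ 651.6 -180.5   40. ]
rod [210.4 343.9] 0.62 [ 667.7 -336.1   40. ]
rod [257.2 206.7] 0.57 [407.4  86.9  40. ]
big_rod [173.4 309.3] 0.64 [ 501.9 -331.1   15. ]
big_rod [214.4 278.7] 0.35 [ 505.3 -182.5   15. ]
stand [195.2 300.3] 0.74 [ 513.8 -264.3   -0. ]
ta
[... 518 characters left out ...]
collar [397.8 183.3] 0.54 [ 641.5 -311.   150. ]
rod_collar [349.3 186.7] 0.47 [ 623.4 -170.8  150. ]
rod [147.8 245.3] 0.67 [434.9 420.8  40. ]
rod [343.8 201.6] 0.58 [ 604.8 -170.1   40. ]
rod [388.5 195.1] 0.58 [ 633.4 -308.3   40. ]
big_rod [391.5 235.8] 0.81 [ 510.2 -323.9   15. ]
stand [373.3 234.8] 0.92 [ 512.8 -270.3    0. ]
stand [205.5 220.2] 0.69 [529.6 258.7   0. ]
stand [207.2 226.7] 0.47 [509.2 251.5   0. ]
tank [204.  218.8] 0.97 [533.8 263.8   0. ]
tank [392.3 236.4] 0.16 [ 511.1 -329.8    0. ]
tube_mouth [209.2 225.2] 0.58 [489.3 226.3 140. ]
pan [294.1 235.4] 0.87 [496.9 -22.5   0. ]
pan [350.5 226.2] 0.68 [ 536.1 -198.3   -0. ]
pan [358.7 214.5] 0.41 [ 575.2 -223.4    0. ]
```

View pics/scene0.png

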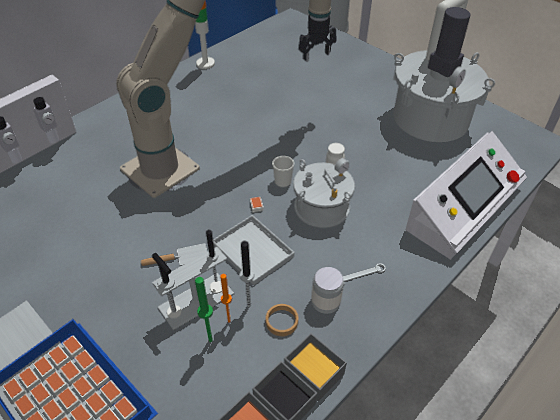

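View pics/top0.png

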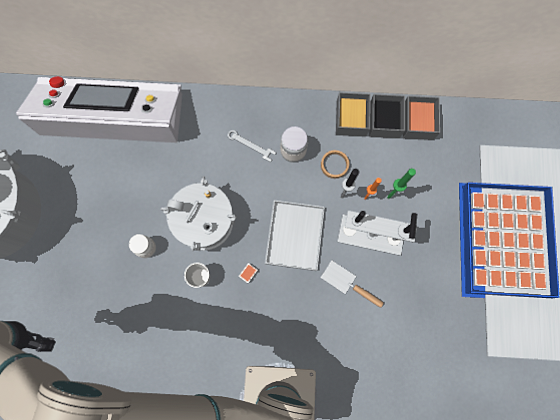

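Run:
```python
from h import *
np.set_printoptions(precision=1,suppress=True)
for c in("scene","top"):
    p=cv2.imread(f"pics/{c}0.png"); D=np.load(f"{c}0.npy"); P=cloud(c,D); X,Y,Z=P[...,0],P[...,1],P[...,2]
    dark=p.max(2)<75
    b=lambda x0,x1,y0,y1,z0,z1:(X>x0)&(X<x1)&(Y>y0)&(Y<y1)&(Z>z0)&(Z<z1)&(D>0)
    m=b(470,570,-240,-140,172,275)&dark
    print(c,"handle",m.sum(),[np.median(P[m&(Z>z)&(Z<=z+20)],0) for z in range(170,270,20) if (m&(Z>z)&(Z<=z+20)).sum()>3], Z[m].max() if m.any() else 0)
    m=b(560,700,-400,-120,100,320); print("others z max",Z[m].max())
    m=b(560,700,-230,-130,60,320)&dark; print("lookalike",P[m].mean(0),P[m].min(0),P[m].max(0))
    m=b(450,570,-400,-140,143,156); q=P[m][:,:2].astype(np.float32); print("plate",m.sum(),cv2.minAreaRect(q),q.mean(0))
    m=b(455,545,190,270,125,150); print("tube",m.sum(),P[m].mean(0),P[m].min(0),P[m].max(0))
    m=b(380,620,-125,85,14,30); q=P[m][:,:2].astype(np.float32); print("pan",cv2.minAreaRect(q))
p=cv2.imread("pics/scene0.png"); a=cv2.resize(p[220:350,140:300],None,fx=4.5,fy=4.5,interpolation=2)[:590,:720]
cv2.imwrite("pics/a.png",a)
p1=cv2.imread("pics/top0.png")
t=np.hstack([cv2.resize(p1[170:260,155:250],(400,380),interpolation=2),cv2.resize(p1[160:250,335:430],(400,380),interpolation=2)])
cv2.imwrite("pics/b.png",t)
```

```text
scene handle 131 [array([ 533. , -197.7,  179.2]), array([ 532. , -198.3,  198.3]), array([ 532.6, -198.2,  221.7]), array([ 531.8, -197.8,  240.7]), array([ 529.1, -195.4,  255.6])] 261.9940708232182
others z max 289.05973150002217
lookalike [ 639.  -173.   218.9] [ 626.8 -180.8   63.2] [ 646.9 -162.7  284.7]
plate 1049 ((516.0863647460938, -263.0129089355469), (203.11843872070312, 57.594173431396484), 80.3901596069336) [ 519.9 -262.8]
tube 57 [488.1 231.9 133.3] [474.  218.9 125.1] [504.8 246.7 143.8]
pan ((493.14892578125, -14.937324523925781), (179.98211669921875, 222.1723175048828), 85.11060333251953)
top handle 62 [array([ 518.6, -188.8,  183.1]), array([ 517.7, -188.9,  202.1]), array([ 518.3, -189. ,  220.2]), array([ 517.5, -190.1,  239.6]), array([ 524. , -192. ,  256.1])] 262.7681693730756
others z max 290.03456019878763
lookalike [ 625.1 -164.7  238.2] [ 618.5 -174.6   95. ] [ 639.  -157.9  284.8]
plate 919 ((511.80059814453125, -263.2246398925781), (200.5160675048828, 52.2618522644043), 81.02352142333984) [ 512. -253.]
tube 56 [488.5 233.5 136.5] [474.6 220.2 126.4] [544.4 269.9 145. ]
pan ((495.96807861328125, -24.524856567382812), (160.24508666992188, 201.16839599609375), 85.63253784179688)
```

View pics/a.png

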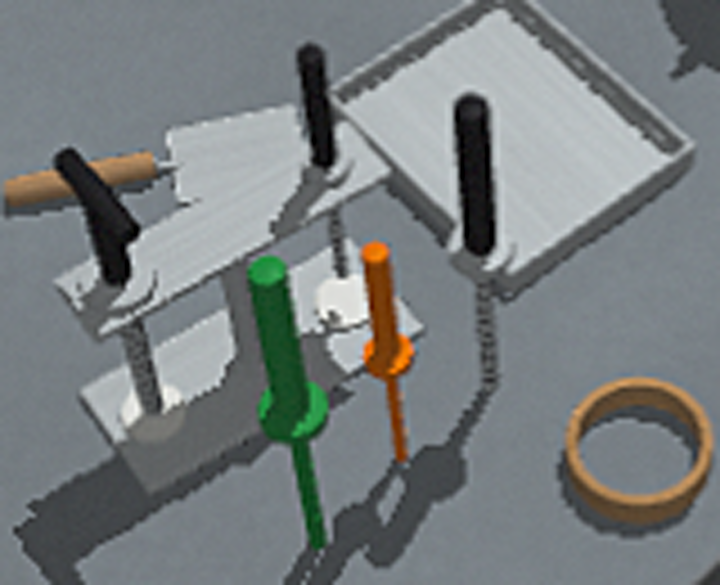

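View pics/b.png

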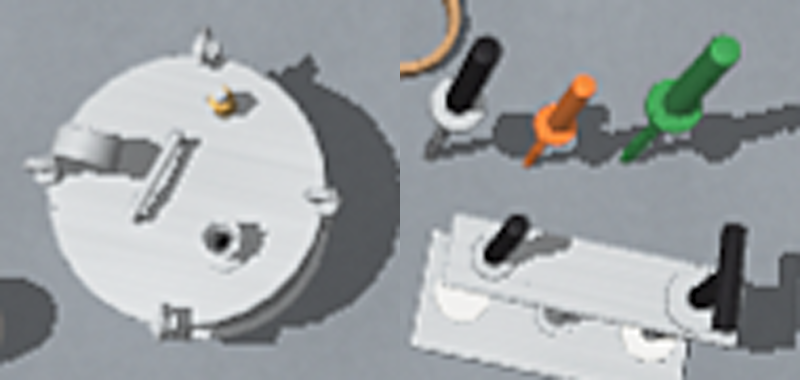

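Scene: our rod (black, in the stand) is at about (525,-194), jaw axis wanted at 81°. The T-rod is at (503,-332), with three free-standing look-alikes behind the stand. The tube mouth is near (493,226). The tool cannot tilt, so I'll pivot the rod in the pads over the stand plate's edge at the end.

send_rows(
  rows=[
    {"x": 4,"y": -1,"z": 2},
    {"x": 8,"y": -3,"z": 4},
    {"x": 12,"y": -6,"z": 6},
    {"x": 15,"y": -9,"z": 8,"roll": 5},
    {"x": 17,"y": -12,"z": 9,"roll": 5},
  ],
)

```text
$.rows[0]: bad value
```

Run:
```python
from h import *
s=ctrl.read_state(); print(s['qpos'],s['tool_rot'],s['eef_pos'])
p,D=ctrl.get_image("scene"); cv2.imwrite("pics/s1.png",p)
a=cv2.resize(p[140:240,270:380],None,fx=5,fy=5,interpolation=2); cv2.imwrite("pics/c.png",a)
for c,uv in (("top",(207.2,226.1)),): print(at_z(c,uv,140))
for c in("scene","top"): print(proj(c,[[491,226,140],[525,-194,208]]))
```

```text
[-1.37980531  0.62838884  0.03849037  1.51738252 -0.02698978  0.99633904
 -0.01996705] [-3.14159221e+00 -3.41671091e-05  2.88482333e+00] [165.05981943 628.70452294 242.32608933]
[486.34842301 231.79711447 140.        ]
[[307.27030905 175.22937822]
 [209.6446905  242.91156959]]
[[209.35477728 224.61784133]
 [359.95355194 216.36060444]]
```

View pics/c.png

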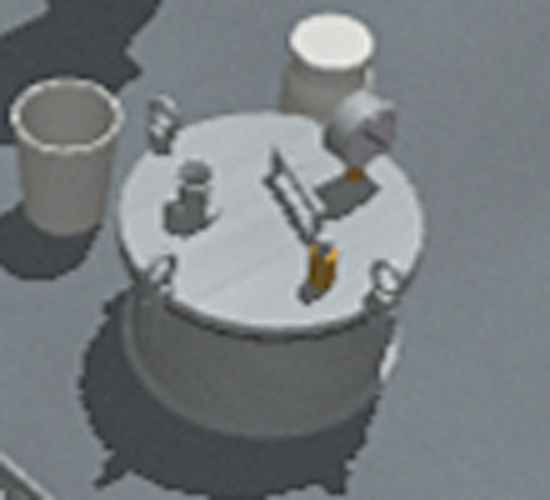

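send_rows(
  rows=[
    {"x": 3,"y": -1,"z": 2,"roll": 0,"claw": 0},
    {"x": 6,"y": -3,"z": 4,"roll": 0,"claw": 0},
    {"x": 9,"y": -5,"z": 6,"roll": 0,"claw": 0},
    {"x": 12,"y": -7,"z": 8,"roll": 3,"claw": 0},
    {"x": 15,"y": -9,"z": 9,"roll": 5,"claw": 0},
  ],
)

```text
clock: 1.37
eef_pos: [316.9, 538.5, 335.1]
tool_rot: [3.138, 0.001, 2.975]
force: [1.1, 0.2, 0.1]
width: 85.6
```

Run:
```python
from h import *
s=ctrl.read_state(); print(s['qpos'],s['tool_rot'],s['eef_pos'],s['clock'])
print(at_z("scene",(309,174.4),140),at_z("scene",(308.8,176.1),140))
```

```text
[-1.10144203  0.50772034  0.02864333  1.46959372 -0.01494001  1.1605032
  0.33321279] [3.13788651e+00 1.49536159e-03 2.97451213e+00] [316.8889581  538.52238617 335.08128682] 1.3667
[492.34615441 232.52631047 140.        ] [496.99207441 226.45115206 140.        ]
```

send_rows(
  rows=[
    {"x": 2,"y": -3,"z": 0,"roll": 0,"claw": 0},
    {"x": 4,"y": -6,"z": 0,"roll": 0,"claw": 0},
    {"x": 6,"y": -9,"z": 0,"roll": 0,"claw": 0},
    {"x": 8,"y": -12,"z": 0,"roll": 0,"claw": 0},
    {"x": 10,"y": -15,"z": 0,"roll": 0,"claw": 0},
  ],
)

```text
clock: 1.78
eef_pos: [415.8, 387.1, 332.5]
tool_rot: [3.141, 0.0, 2.972]
force: [0.9, 0.7, -0.2]
width: 85.6
```

send_rows(
  rows=[
    {"x": 2,"y": -3.4,"z": 0,"roll": 0,"claw": 0},
    {"x": 4,"y": -7,"z": 0,"roll": 0,"claw": 0},
    {"x": 6,"y": -10.5,"z": 0,"roll": 0,"claw": 0},
    {"x": 8,"y": -14,"z": 0,"roll": 0,"claw": 0},
    {"x": 9,"y": -18,"z": 0,"roll": 0,"claw": 0},
  ],
)

```text
clock: 2.2
eef_pos: [507.1, 207.5, 332.4]
tool_rot: [3.14, 0.002, 2.972]
force: [1.2, -0.3, 0.5]
width: 85.4
```

send_rows(
  rows=[
    {"x": 0.5,"y": -4,"z": 0,"roll": 0,"claw": 0},
    {"x": 1,"y": -8,"z": 0,"roll": 0,"claw": 0},
    {"x": 1,"y": -12,"z": 0,"roll": 0,"claw": 0},
    {"x": 1,"y": -16,"z": 0,"roll": 0,"claw": 0},
    {"x": 1,"y": -20,"z": 0,"roll": 0,"claw": 0},
  ],
)

```text
clock: 2.62
eef_pos: [514.8, 6.8, 332.6]
tool_rot: [3.141, 0.001, 2.972]
force: [1.5, 0.8, -0.8]
width: 85.7
```

send_rows(
  rows=[
    {"x": 0.5,"y": -4,"z": 0,"roll": 0,"claw": 0},
    {"x": 1,"y": -8,"z": 0,"roll": 0,"claw": 0},
    {"x": 1,"y": -12,"z": 0,"roll": 0,"claw": 0},
    {"x": 1,"y": -16,"z": 0,"roll": 0,"claw": 0},
    {"x": 1,"y": -19,"z": 0,"roll": 0,"claw": 0},
  ],
)

```text
clock: 3.03
eef_pos: [524.4, -185.4, 332.6]
tool_rot: [-3.14, 0.001, 2.969]
force: [0.8, -0.9, -0.0]
width: 85.6
```

send_rows(
  rows=[
    {"x": 0,"y": -1.0,"z": 0,"roll": 0,"claw": 0},
    {"x": 0,"y": -1.0,"z": -3,"roll": 0,"claw": 0},
    {"x": 0,"y": -1.0,"z": -5,"roll": 0,"claw": 0},
  ],
)

```text
clock: 3.28
eef_pos: [525.0, -192.3, 281.7]
tool_rot: [-3.142, 0.001, 2.97]
force: [-1.2, 1.1, -0.0]
width: 85.5
```

Run:
```python
from h import *
s=ctrl.read_state(); print(s['qpos'],s['tool_rot'],s['eef_pos'],s['clock'])
o=[]
for c in("scene","top"):
    p,D=ctrl.get_image(c); u,v=proj(c,[[525,-194,240]])[0].astype(int)
    o.append(cv2.resize(p[v-45:v+45,u-45:u+45],(400,400),interpolation=2))
cv2.imwrite("pics/d.png",np.hstack(o))
```

```text
[ 0.16723225  0.45872762  0.19884309  1.73068292 -0.1070845   0.96141501
  1.80629949] [-3.14153471e+00  1.32412479e-03  2.96978506e+00] [ 525.03422438 -192.34301884  281.70979461] 3.2833
```

View pics/d.png

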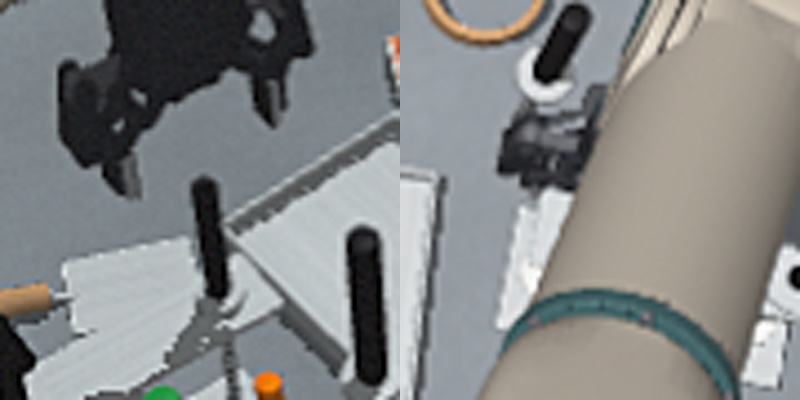

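The open jaws straddle the handle (crop pixel ~(205,180)), roughly centred. I'll descend and close.

send_rows(
  rows=[
    {"x": 0,"y": 0,"z": -3,"roll": 0,"claw": 0},
    {"x": 0,"y": 0,"z": -6,"roll": 0,"claw": 0},
    {"x": 0,"y": 0,"z": -7.8,"roll": 0,"claw": 0},
    {"x": 0,"y": 0,"z": -7.8,"roll": 0,"claw": 0},
    {"x": 0,"y": 0,"z": -7.8,"roll": 0,"claw": 0.5},
  ],
)

```text
clock: 3.8
eef_pos: [525.5, -190.9, 205.0]
tool_rot: [3.141, -0.0, 2.973]
force: [0.2, -0.6, 0.6]
width: 75.6
```

send_rows(
  rows=[
    {"x": 0,"y": 0,"z": 0,"roll": 0,"claw": 0.7},
    {"x": 0,"y": 0,"z": 0,"roll": 0,"claw": 0.85},
    {"x": 0,"y": 0,"z": 0,"roll": 0,"claw": 1},
    {"x": 0,"y": 0,"z": 0,"roll": 0,"claw": 1},
    {"x": 0,"y": 0,"z": 0,"roll": 0,"claw": 1},
  ],
)

```text
clock: 4.22
eef_pos: [525.5, -191.6, 205.2]
tool_rot: [-3.141, 0.002, 2.972]
force: [0.2, -0.1, 4.4]
width: 14.3
```

send_rows(
  rows=[
    {"x": 0,"y": 0,"z": 0,"roll": 0,"claw": 1},
    {"x": 0,"y": 0,"z": 0,"roll": 0,"claw": 1},
    {"x": 0,"y": 0,"z": 0,"roll": 0,"claw": 1},
    {"x": 0,"y": 0,"z": 0,"roll": 0,"claw": 1},
  ],
)

```text
clock: 4.55
eef_pos: [525.5, -191.6, 205.2]
tool_rot: [-3.141, 0.001, 2.972]
force: [-1.1, -0.3, 5.9]
width: 14.5
```

send_rows(
  rows=[
    {"x": 0,"y": 0,"z": 1.5,"roll": 0,"claw": 1},
    {"x": 0,"y": 0,"z": 4,"roll": 0,"claw": 1},
    {"x": 0,"y": 0,"z": 7,"roll": 0,"claw": 1},
    {"x": 0,"y": 0,"z": 10,"roll": 0,"claw": 1},
    {"x": 0,"y": 0,"z": 13,"roll": 0,"claw": 1},
  ],
)

```text
clock: 4.97
eef_pos: [524.5, -191.1, 335.2]
tool_rot: [3.141, -0.001, 2.972]
force: [0.1, -0.8, -1.1]
width: 14.9
```

send_rows(
  rows=[
    {"x": 0,"y": 0,"z": 2,"roll": 0,"claw": 1},
    {"x": 0,"y": 0,"z": 3,"roll": 0,"claw": 1},
    {"x": 0,"y": 0,"z": 3,"roll": 0,"claw": 1},
    {"x": 0,"y": 0,"z": 3,"roll": 0,"claw": 1},
  ],
)

```text
clock: 5.3
eef_pos: [524.6, -191.0, 363.4]
tool_rot: [3.141, -0.001, 2.972]
force: [-0.1, 0.5, -0.6]
width: 14.5
```

Run:
```python
from h import *
np.set_printoptions(precision=1,suppress=True)
s=ctrl.read_state(); e=s['eef_pos'];print(s['tool_rot'],e,s['clock'],s['force'])
o=[]
for c in("scene","top"):
    p,D=ctrl.get_image(c); 
    u,v=proj(c,[e-[0,0,100]])[0].astype(int)
    print(c,proj(c,[e+[0,0,8],e-[0,0,50+0],e-[0,0,160]]))
    o.append(cv2.resize(p[v-45:v+45,u-45:u+45],(400,400),interpolation=2))
    for q in("rod_collar","rod_tip"):
        print(c,q,[(np.array(r["uv"]),round(r["confidence"],2)) for r in ctrl.place_of(c,q)][:4])
cv2.imwrite("pics/e.png",np.hstack(o))
```

```text
[ 3.1 -0.   3. ] [ 524.6 -191.   363.4] 5.3 [-0.1  0.5 -0.6]
scene [[204.2 199.1]
 [206.5 215.3]
 [210.6 243.3]]
scene rod_collar [(array([200.5, 313.6]), 0.96), (array([208.3, 215.8]), 0.88), (array([243. , 278.1]), 0.85), (array([225.4, 300.1]), 0.85)]
scene rod_tip [(array([246. , 306.6]), 0.95), (array([208.9, 341. ]), 0.91), (array([211.4, 242.8]), 0.86), (array([229. , 320.2]), 0.7)]
top [[369.8 203. ]
 [365.6 208.1]
 [358.6 216.8]]
top rod_collar [(array([351.3, 185.8]), 0.8), (array([200. , 277.3]), 0.53)]
top rod_tip [(array([341. , 196.4]), 0.54)]
```

View pics/e.png

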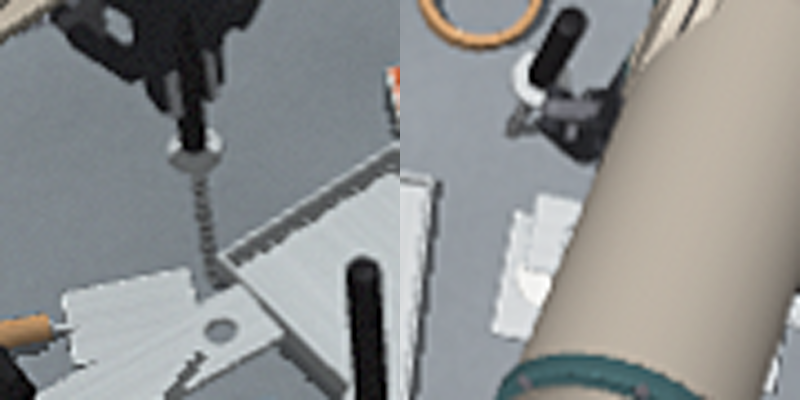

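send_rows(
  rows=[
    {"x": 0,"y": 2,"z": 0,"roll": 0,"claw": 1},
    {"x": 0,"y": 5.5,"z": 0,"roll": 0,"claw": 1},
    {"x": -0.5,"y": 9,"z": 0,"roll": 0,"claw": 1},
    {"x": -1,"y": 12.5,"z": 0,"roll": 0,"claw": 1},
    {"x": -1.5,"y": 16,"z": 0,"roll": 0,"claw": 1},
  ],
)

```text
clock: 6.02
eef_pos: [509.5, -29.8, 363.8]
tool_rot: [-3.141, -0.001, 2.972]
force: [0.3, 0.3, -0.6]
width: 14.8
```

send_rows(
  rows=[
    {"x": -0.4,"y": 3.5,"z": 0,"roll": 0,"claw": 1},
    {"x": -0.8,"y": 7,"z": 0,"roll": 0,"claw": 1},
    {"x": -1.2,"y": 10.5,"z": 0,"roll": 0,"claw": 1},
    {"x": -1.6,"y": 14,"z": 0,"roll": 0,"claw": 1},
    {"x": -2,"y": 17.5,"z": 0,"roll": 0,"claw": 1},
  ],
)

```text
clock: 6.43
eef_pos: [489.5, 145.3, 364.0]
tool_rot: [-3.141, -0.0, 2.972]
force: [1.3, 0.7, -1.8]
width: 14.7
```

send_rows(
  rows=[
    {"x": 0,"y": 3,"z": 0,"roll": 0,"claw": 1},
    {"x": 0,"y": 5.5,"z": 0,"roll": 0,"claw": 1},
    {"x": 0,"y": 7.5,"z": -1,"roll": 0,"claw": 1},
    {"x": 0,"y": 8.5,"z": -2,"roll": 0,"claw": 1},
    {"x": 0,"y": 8.5,"z": -2.5,"roll": 0,"claw": 1},
  ],
)

```text
clock: 6.85
eef_pos: [488.8, 231.0, 337.3]
tool_rot: [-3.141, -0.003, 2.976]
force: [-0.3, -0.6, -1.6]
width: 14.6
```

Run:
```python
from h import *
np.set_printoptions(precision=1,suppress=True)
s=ctrl.read_state(); e=s['eef_pos'];print(s['tool_rot'],e,s['clock'],s['force'])
o=[]
for c in("scene","top"):
    p,D=ctrl.get_image(c); tip=e-[0,0,165]
    u,v=proj(c,[[490,230,150]])[0].astype(int)
    print(c,"crop origin",u-40,v-40,proj(c,[tip,[490,230,140]]))
    o.append(cv2.resize(p[v-40:v+40,u-40:u+40],(400,400),interpolation=2))
    for q in("tube_mouth","rod_tip"):
        print(c,q,[(np.array(r["uv"]),round(r["confidence"],2)) for r in ctrl.place_of(c,q)][:5])
cv2.imwrite("pics/f.png",np.hstack(o))
```

```text
[-3.1 -0.   3. ] [488.8 231.  337.3] 6.85 [-0.3 -0.6 -1.6]
scene crop origin 268 132 [[308.3 166.5]
 [307.9 174.4]]
scene tube_mouth [(array([198.1, 297.7]), 0.6), (array([310.6, 172.8]), 0.58)]
scene rod_tip [(array([246.7, 305.7]), 0.93), (array([210.6, 336.7]), 0.87), (array([308. , 164.5]), 0.77), (array([231.9, 319.5]), 0.75)]
top crop origin 167 184 [[206.1 223.2]
 [207.9 224.9]]
top tube_mouth [(array([206.9, 227.9]), 0.85)]
top rod_tip [(array([373.2, 234.1]), 0.75), (array([341.2, 196.1]), 0.69), (array([389.6, 199.4]), 0.65), (array([367.5, 199.4]), 0.48)]
```

View pics/f.png

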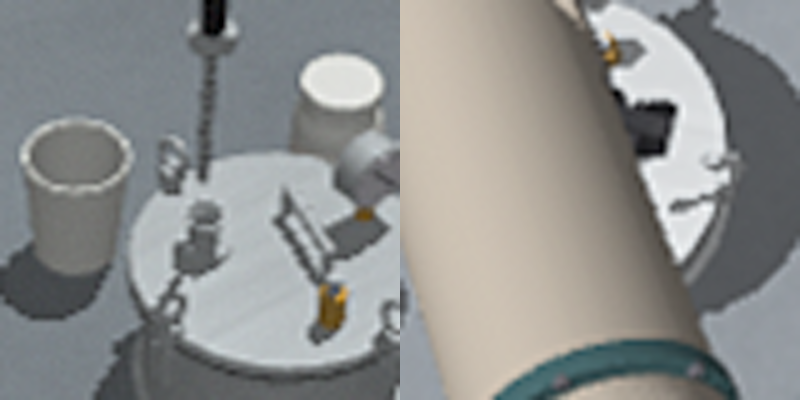

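send_rows(
  rows=[
    {"x": 0.1,"y": 0.1,"z": -1,"roll": 0,"claw": 1},
    {"x": 0.1,"y": 0.1,"z": -2,"roll": 0,"claw": 1},
    {"x": 0.1,"y": 0.1,"z": -2.7,"roll": 0,"claw": 1},
    {"x": 0.1,"y": 0.1,"z": -3.2,"roll": 0,"claw": 1},
    {"x": 0.1,"y": 0.1,"z": -3.6,"roll": 0,"claw": 1},
  ],
)

```text
clock: 7.57
eef_pos: [490.7, 229.4, 302.2]
tool_rot: [-3.141, -0.001, 2.972]
force: [-0.2, 0.2, -1.2]
width: 14.5
```

send_rows(
  rows=[
    {"x": 0,"y": 0,"z": -0.2,"roll": 0,"claw": 1},
    {"x": 0,"y": 0,"z": -0.4,"roll": 0,"claw": 1},
    {"x": 0,"y": 0,"z": -0.6,"roll": 0,"claw": 1},
    {"x": 0,"y": 0,"z": -0.8,"roll": 0,"claw": 1},
  ],
)

```text
clock: 7.9
eef_pos: [491.4, 230.5, 296.2]
tool_rot: [3.14, 0.001, 2.972]
force: [-0.9, -0.1, 11.4]
width: 14.1
```

Run:
```python
from h import *
s=ctrl.read_state(); print(s['eef_pos'],s['force'],s['torque'])
p,D=ctrl.get_image("scene"); cv2.imwrite("pics/g.png",cv2.resize(p[122:212,263:353],(540,540),interpolation=2))
```

```text
[491.44321306 230.45573482 296.15191068] [-0.91980264 -0.10013799 11.36751898] [ 0.08728525  0.61042455 -0.00905225]
```

View pics/g.png

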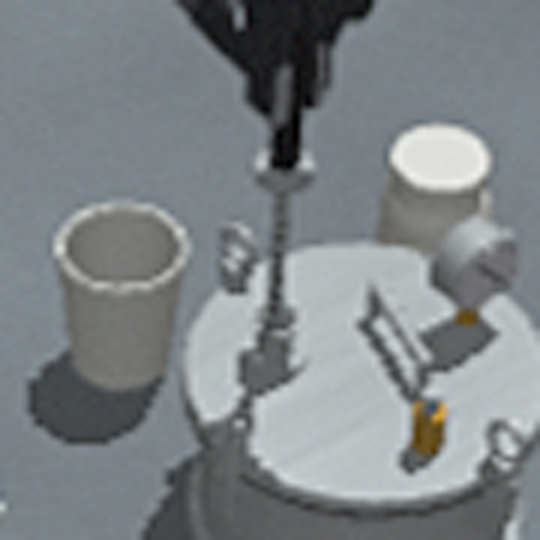

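send_rows(
  rows=[
    {"x": 0,"y": 0,"z": 0.5,"roll": 0,"claw": 1},
    {"x": -0.2,"y": 0.05,"z": 0.6,"roll": 0,"claw": 1},
    {"x": -0.35,"y": 0.05,"z": 0.6,"roll": 0,"claw": 1},
    {"x": -0.35,"y": 0.05,"z": 0.3,"roll": 0,"claw": 1},
    {"x": -0.35,"y": 0.05,"z": 0.1,"roll": 0,"claw": 1},
  ],
)

```text
clock: 8.37
eef_pos: [487.8, 230.4, 296.5]
tool_rot: [3.141, 0.001, 2.972]
force: [0.0, 0.2, 8.3]
width: 14.4
```

send_rows(
  rows=[
    {"x": 0,"y": 0,"z": -0.1,"roll": 0,"claw": 1},
    {"x": 0,"y": 0,"z": -0.3,"roll": 0,"claw": 1},
    {"x": 0,"y": 0,"z": -0.4,"roll": 0,"claw": 1},
    {"x": 0,"y": 0,"z": -0.4,"roll": 0,"claw": 1},
  ],
)

```text
clock: 8.7
eef_pos: [487.6, 230.7, 291.9]
tool_rot: [3.141, -0.0, 2.972]
force: [0.8, 2.7, -1.7]
width: 14.4
```

Run:
```python
from h import *
s=ctrl.read_state(); print(s['eef_pos'],s['force'],s['torque'])
```

```text
[487.5560239  230.69422018 291.9162789 ] [ 0.75131917  2.711354   -1.72925963] [ 0.82088759 -0.18878419 -0.01064321]
```

send_rows(
  rows=[
    {"x": 0.05,"y": 0.2,"z": 0,"roll": 0,"claw": 1},
    {"x": 0.05,"y": 0.2,"z": -0.5,"roll": 0,"claw": 1},
    {"x": 0.05,"y": 0.2,"z": -1,"roll": 0,"claw": 1},
    {"x": 0.05,"y": 0.2,"z": -1.5,"roll": 0,"claw": 1},
  ],
)

```text
clock: 9.03
eef_pos: [487.8, 231.7, 276.5]
tool_rot: [-3.141, -0.001, 2.972]
force: [-0.2, 0.2, -1.2]
width: 14.4
```

Run:
```python
from h import *
s=ctrl.read_state(); print(s['eef_pos'],s['force'],s['torque'])
```

```text
[487.79188827 231.70788702 276.51144832] [-0.17724728  0.22330408 -1.17081594] [0.11234594 0.0186101  0.03435587]
```

send_rows(
  rows=[
    {"x": 0,"y": 0,"z": -1.2,"roll": 0,"claw": 1},
    {"x": 0,"y": 0,"z": -2.4,"roll": 0,"claw": 1},
    {"x": 0,"y": 0,"z": -3.6,"roll": 0,"claw": 1},
    {"x": 0,"y": 0,"z": -4.8,"roll": 0,"claw": 1},
    {"x": 0,"y": 0,"z": -5.6,"roll": 0,"claw": 1},
  ],
)

```text
clock: 9.45
eef_pos: [487.3, 231.7, 219.7]
tool_rot: [-3.14, -0.002, 2.972]
force: [-0.7, 0.7, -0.3]
width: 14.7
```

send_rows(
  rows=[
    {"x": 0,"y": 0,"z": -0.5,"roll": 0,"claw": 1},
    {"x": 0,"y": 0,"z": -0.9,"roll": 0,"claw": 1},
    {"x": 0,"y": 0,"z": -1.3,"roll": 0,"claw": 1},
    {"x": 0,"y": 0,"z": -1.6,"roll": 0,"claw": 1},
  ],
)

```text
clock: 9.78
eef_pos: [488.2, 232.1, 205.1]
tool_rot: [-3.142, 0.0, 2.972]
force: [0.3, 0.5, -0.5]
width: 14.9
```

send_rows(
  rows=[
    {"x": 0,"y": 0,"z": -0.2,"roll": 0,"claw": 1},
    {"x": 0,"y": 0,"z": -0.4,"roll": 0,"claw": 1},
    {"x": 0,"y": 0,"z": -0.5,"roll": 0,"claw": 1},
  ],
)

```text
clock: 10.03
eef_pos: [488.1, 232.2, 200.3]
tool_rot: [3.141, 0.0, 2.972]
force: [0.0, 0.3, -0.6]
width: 15.0
```

send_rows(
  rows=[
    {"x": 0,"y": 0,"z": -0.1,"roll": 0,"claw": 1},
    {"x": 0,"y": 0,"z": -0.2,"roll": 0,"claw": 1},
    {"x": 0,"y": 0,"z": -0.3,"roll": 0,"claw": 1},
  ],
)

```text
clock: 10.28
eef_pos: [488.2, 232.3, 197.4]
tool_rot: [3.141, 0.0, 2.972]
force: [-0.4, -0.5, -1.1]
width: 14.7
```

send_rows(
  rows=[
    {"x": 0,"y": 0,"z": -0.1,"roll": 0,"claw": 1},
    {"x": 0,"y": 0,"z": -0.2,"roll": 0,"claw": 1},
    {"x": 0,"y": 0,"z": -0.2,"roll": 0,"claw": 1},
  ],
)

```text
clock: 10.53
eef_pos: [488.1, 232.3, 195.3]
tool_rot: [3.141, 0.0, 2.972]
force: [-0.3, 0.3, -0.7]
width: 14.6
```

send_rows(
  rows=[
    {"x": 0,"y": 0,"z": -0.1,"roll": 0,"claw": 1},
    {"x": 0,"y": 0,"z": -0.2,"roll": 0,"claw": 1},
    {"x": 0,"y": 0,"z": -0.2,"roll": 0,"claw": 1},
  ],
)

```text
clock: 10.78
eef_pos: [488.3, 232.3, 195.1]
tool_rot: [3.141, 0.001, 2.972]
force: [-2.9, -1.4, 13.1]
width: 14.7
```

Run:
```python
from h import *
s=ctrl.read_state(); print(s['eef_pos'],s['force'],s['torque'])
p,D=ctrl.get_image("scene"); cv2.imwrite("pics/i.png",cv2.resize(p[132:202,273:343],(560,560),interpolation=2))
```

```text
[488.32292989 232.26964842 195.08229685] [-2.93159369 -1.37988992 13.12048444] [-0.40674593  0.77235562 -0.02345394]
```

View pics/i.png

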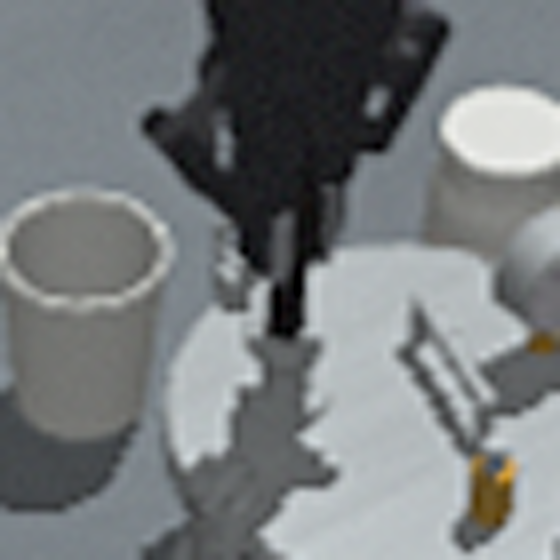

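Contact came at TCP z=195, exactly where the collar should meet the rim, with 13 N. I'll rest there, then draw out.

send_rows(
  rows=[
    {"x": 0,"y": 0,"z": 0,"roll": 0,"claw": 1},
    {"x": 0,"y": 0,"z": 0,"roll": 0,"claw": 1},
    {"x": 0,"y": 0,"z": 0,"roll": 0,"claw": 1},
    {"x": 0,"y": 0,"z": 0,"roll": 0,"claw": 1},
    {"x": 0,"y": 0,"z": 0,"roll": 0,"claw": 1},
  ],
)

```text
clock: 11.25
eef_pos: [488.3, 232.3, 195.1]
tool_rot: [3.141, 0.001, 2.972]
force: [-3.5, -1.4, 12.5]
width: 14.4
```

send_rows(
  rows=[
    {"x": 0,"y": 0,"z": 0.1,"roll": 0,"claw": 1},
    {"x": 0,"y": 0,"z": 0.1,"roll": 0,"claw": 1},
    {"x": 0,"y": 0,"z": 0.1,"roll": 0,"claw": 1},
    {"x": 0,"y": 0,"z": 0.1,"roll": 0,"claw": 1},
    {"x": 0,"y": 0,"z": 0.1,"roll": 0,"claw": 1},
  ],
)

```text
clock: 11.67
eef_pos: [488.4, 232.3, 195.1]
tool_rot: [3.141, 0.001, 2.972]
force: [-1.9, -1.0, 8.2]
width: 14.3
```

send_rows(
  rows=[
    {"x": 0,"y": 0,"z": 1.5,"roll": 0,"claw": 1},
    {"x": 0,"y": 0,"z": 4,"roll": 0,"claw": 1},
    {"x": 0,"y": 0,"z": 6.5,"roll": 0,"claw": 1},
    {"x": 0,"y": 0,"z": 9,"roll": 0,"claw": 1},
    {"x": 0,"y": 0,"z": 11.5,"roll": 0,"claw": 1},
  ],
)

```text
clock: 12.08
eef_pos: [487.8, 232.1, 310.1]
tool_rot: [-3.141, -0.001, 2.972]
force: [0.6, 0.4, -1.4]
width: 14.7
```

send_rows(
  rows=[
    {"x": 0,"y": 0,"z": 2,"roll": 0,"claw": 1},
    {"x": 0,"y": 0,"z": 4,"roll": 0,"claw": 1},
    {"x": 0,"y": 0,"z": 5.5,"roll": 0,"claw": 1},
    {"x": 0,"y": 0,"z": 5.5,"roll": 0,"claw": 1},
  ],
)

```text
clock: 12.42
eef_pos: [489.6, 232.9, 367.1]
tool_rot: [3.138, 0.005, 2.972]
force: [-0.0, 0.5, -1.6]
width: 14.7
```

send_rows(
  rows=[
    {"x": 0,"y": -3,"z": 0,"roll": 0,"claw": 1},
    {"x": 0,"y": -6.5,"z": 0,"roll": 0,"claw": 1},
    {"x": 1,"y": -10,"z": 0,"roll": 0,"claw": 1},
    {"x": 2,"y": -13.5,"z": 0,"roll": 0,"claw": 1},
    {"x": 2.5,"y": -17,"z": 0,"roll": 0,"claw": 1},
  ],
)

```text
clock: 12.83
eef_pos: [513.2, 60.5, 362.9]
tool_rot: [-3.141, -0.001, 2.972]
force: [0.3, -0.2, -1.2]
width: 14.6
```

send_rows(
  rows=[
    {"x": 1,"y": -3.5,"z": 0,"roll": 0,"claw": 1},
    {"x": 2,"y": -7,"z": 0,"roll": 0,"claw": 1},
    {"x": 3,"y": -10.5,"z": 0,"roll": 0,"claw": 1},
    {"x": 4,"y": -14,"z": 0,"roll": 0,"claw": 1},
    {"x": 5,"y": -17.5,"z": 0,"roll": 0,"claw": 1},
  ],
)

```text
clock: 13.25
eef_pos: [562.7, -114.4, 362.7]
tool_rot: [-3.142, -0.002, 2.972]
force: [0.4, 0.8, -1.6]
width: 14.4
```

send_rows(
  rows=[
    {"x": 0,"y": -3,"z": 0,"roll": 0,"claw": 1},
    {"x": 0,"y": -6,"z": 0,"roll": 0,"claw": 1},
    {"x": 0,"y": -8.5,"z": 0,"roll": 0,"claw": 1},
    {"x": 0,"y": -10,"z": 0,"roll": 0,"claw": 1},
    {"x": 0,"y": -10,"z": 0,"roll": 0,"claw": 1},
  ],
)

```text
clock: 13.67
eef_pos: [561.4, -217.9, 362.4]
tool_rot: [-3.138, -0.003, 2.965]
force: [-0.2, 0.1, -1.2]
width: 14.1
```

send_rows(
  rows=[
    {"x": 0,"y": 0,"z": -2,"roll": 0,"claw": 1},
    {"x": 0,"y": 0,"z": -4,"roll": 0,"claw": 1},
    {"x": 0,"y": 0,"z": -6,"roll": 0,"claw": 1},
    {"x": 0,"y": 0,"z": -7.2,"roll": 0,"claw": 1},
    {"x": 0,"y": 0,"z": -7.2,"roll": 0,"claw": 1},
  ],
)

```text
clock: 14.08
eef_pos: [561.1, -210.5, 288.2]
tool_rot: [3.14, -0.008, 2.973]
force: [-0.9, 0.3, -1.9]
width: 14.4
```

Run:
```python
from h import *
s=ctrl.read_state(); e=s['eef_pos']; print(e,s['force'],s['torque'])
p,D=ctrl.get_image("scene"); u,v=proj("scene",[e-[0,0,130]])[0].astype(int);print(u,v)
cv2.imwrite("pics/j.png",cv2.resize(p[v-60:v+50,u-60:u+50],(550,550),interpolation=2))
```

```text
[ 561.09385717 -210.51373335  288.16529911] [-0.91716679  0.28262492 -1.94461538] [ 0.03376817  0.05746174 -0.00178844]
215 265
```

View pics/j.png

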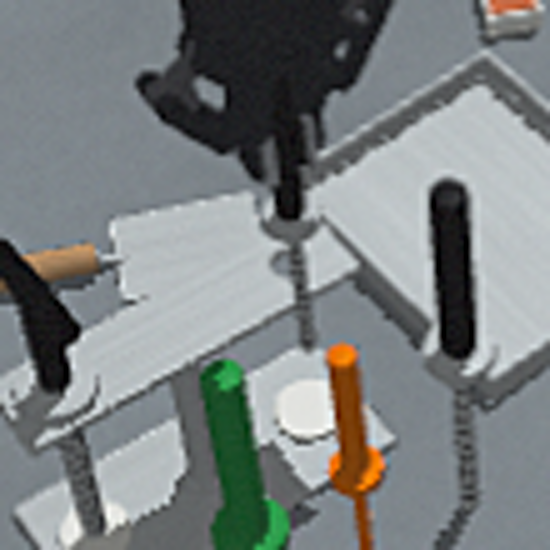

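Rod probe is just on the +x side of the stand's plate, its tip (308,348) below the plate edge. Next is the pivoting arc over that edge.

send_rows(
  rows=[
    {"x": -1.2,"y": 0.2,"z": 0,"roll": 0,"claw": 1},
    {"x": -2.4,"y": 0.4,"z": 0,"roll": 0,"claw": 1},
    {"x": -3.7,"y": 0.6,"z": -0.1,"roll": 0,"claw": 1},
    {"x": -5,"y": 0.8,"z": -0.3,"roll": 0,"claw": 1},
    {"x": -5,"y": 0.8,"z": -0.3,"roll": 0,"claw": 1},
  ],
)

```text
clock: 14.55
eef_pos: [512.6, -204.5, 290.7]
tool_rot: [-3.142, 0.002, 2.972]
force: [0.3, 0.4, 1.1]
width: 14.3
```

Run:
```python
from h import *
s=ctrl.read_state(); e=s['eef_pos']; print(e,s['force'],s['torque'])
p,D=ctrl.get_image("scene"); u,v=215,265
cv2.imwrite("pics/k.png",cv2.resize(p[v-60:v+50,u-60:u+50],(550,550),interpolation=2))
```

```text
[ 512.60559914 -204.52740676  290.65334259] [0.26309995 0.38062488 1.08023554] [-0.08947198 -0.34579115  0.0471031 ]
```

View pics/k.png

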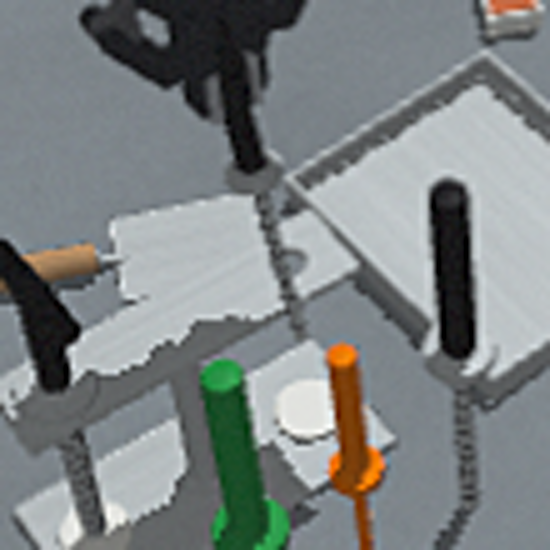

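The rod is tilting about the jaw axis with almost no force, so I'll continue the arc.

send_rows(
  rows=[
    {"x": -1.3,"y": 0.2,"z": -0.4,"roll": 0,"claw": 1},
    {"x": -2.6,"y": 0.4,"z": -0.9,"roll": 0,"claw": 1},
    {"x": -3.7,"y": 0.6,"z": -1.5,"roll": 0,"claw": 1},
    {"x": -5.3,"y": 0.8,"z": -2.6,"roll": 0,"claw": 1},
    {"x": -6.8,"y": 1.1,"z": -3.8,"roll": 0,"claw": 1},
  ],
)

```text
clock: 15.02
eef_pos: [448.4, -194.5, 252.8]
tool_rot: [-3.14, 0.008, 2.973]
force: [2.0, -0.6, 0.5]
width: 14.0
```

send_rows(
  rows=[
    {"x": -0.8,"y": 0.1,"z": -0.8,"roll": 0,"claw": 1},
    {"x": -1.6,"y": 0.2,"z": -1.9,"roll": 0,"claw": 1},
    {"x": -2.4,"y": 0.3,"z": -3.1,"roll": 0,"claw": 1},
    {"x": -3.2,"y": 0.5,"z": -4.8,"roll": 0,"claw": 1},
    {"x": -3.2,"y": 0.5,"z": -4.8,"roll": 0,"claw": 1},
  ],
)

```text
clock: 15.43
eef_pos: [412.1, -188.4, 202.2]
tool_rot: [3.141, -0.003, 2.972]
force: [-1.0, -0.4, 2.5]
width: 14.4
```

Run:
```python
from h import *
s=ctrl.read_state(); e=s['eef_pos']; print(e,s['force'],s['torque'])
p,D=ctrl.get_image("scene"); u,v=205,255
cv2.imwrite("pics/l.png",cv2.resize(p[v-65:v+45,u-65:u+45],(550,550),interpolation=2))
```

```text
[ 412.10014854 -188.35416056  202.1737598 ] [-1.02014049 -0.39733202  2.53990943] [-0.00554862 -0.24108278 -0.02374545]
```

View pics/l.png

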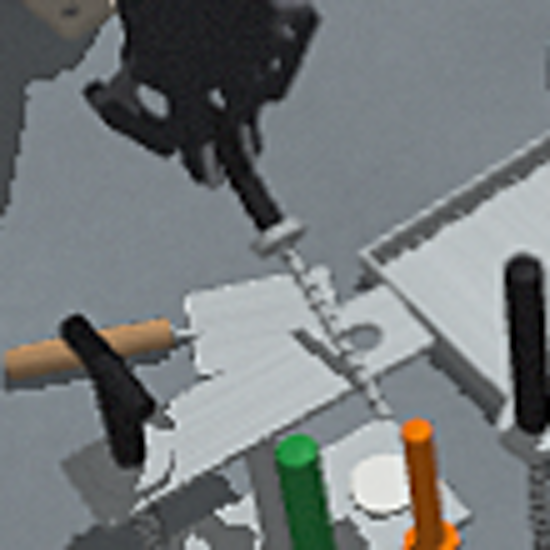

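send_rows(
  rows=[
    {"x": -0.4,"y": 0.1,"z": -1.3,"roll": 0,"claw": 1},
    {"x": -0.7,"y": 0.1,"z": -2.6,"roll": 0,"claw": 1},
    {"x": -0.9,"y": 0.2,"z": -3.9,"roll": 0,"claw": 1},
    {"x": -0.9,"y": 0.2,"z": -5.0,"roll": 0,"claw": 1},
    {"x": -0.9,"y": 0.2,"z": -5.3,"roll": 0,"claw": 1},
  ],
)

```text
clock: 15.9
eef_pos: [405.2, -187.0, 150.1]
tool_rot: [3.142, 0.0, 2.972]
force: [-1.1, -0.5, 1.8]
width: 14.2
```

send_rows(
  rows=[
    {"x": 0,"y": 0,"z": -0.2,"roll": 0,"claw": 1},
    {"x": 0,"y": 0,"z": -0.2,"roll": 0,"claw": 1},
    {"x": 0,"y": 0,"z": 1,"roll": 0,"claw": 1},
    {"x": 0,"y": 0,"z": 4,"roll": 0,"claw": 1},
    {"x": 0,"y": 0,"z": 7,"roll": 0,"claw": 1},
  ],
)

```text
clock: 16.32
eef_pos: [403.0, -186.2, 220.9]
tool_rot: [3.141, -0.004, 2.972]
force: [1.0, -0.1, -1.4]
width: 14.1
```

send_rows(
  rows=[
    {"x": 0,"y": 0,"z": 2,"roll": 0,"claw": 1},
    {"x": 0,"y": 0,"z": 4,"roll": 0,"claw": 1},
    {"x": 0,"y": 0,"z": 5,"roll": 0,"claw": 1},
    {"x": 0,"y": 0,"z": 5,"roll": 0,"claw": 1},
    {"x": 0,"y": 0,"z": 5,"roll": 0,"claw": 1},
  ],
)

```text
clock: 16.73
eef_pos: [404.1, -186.6, 270.8]
tool_rot: [3.142, 0.001, 2.973]
force: [-0.5, 0.0, -1.5]
width: 14.6
```

Run:
```python
from h import *
from scipy.optimize import minimize_scalar
np.set_printoptions(precision=1,suppress=True)
s=ctrl.read_state(); e=s['eef_pos']; print(e,s['force'],s['torque'],s['clock'])
p,D=ctrl.get_image("scene"); o=e+[0,0,8]; d=np.array([.988,-.156,0])
for dz in(0,-20,-40,-60): print(dz,proj("scene",[o+d*173+[0,0,dz],o+d*63+[0,0,dz*63/173]]))
for q in("rod_tip","rod_collar"): print(q,[(np.array(r["uv"]),round(r["confidence"],2)) for r in ctrl.place_of("scene",q)])
u,v=proj("scene",[o+d*80])[0].astype(int); print(u,v)
cv2.imwrite("pics/m.png",cv2.resize(p[v-50:v+50,u-50:u+50],(550,550),interpolation=2))
```

```text
[ 404.1 -186.6  270.8] [-0.5  0.  -1.5] [-0.1  0.1 -0. ] 16.7333
0 [[214.3 240.4]
 [191.4 213.5]]
-20 [[215.  245.5]
 [191.7 215.4]]
-40 [[215.7 250.5]
 [192.  217.3]]
-60 [[216.4 255.4]
 [192.4 219.1]]
rod_tip [(array([245.5, 305.9]), 0.79), (array([230. , 320.4]), 0.78), (array([209. , 337.9]), 0.56), (array([216.6, 240.2]), 0.54), (array([211.1, 245.3]), 0.48)]
rod_collar [(array([204.5, 310.1]), 0.96), (array([247.9, 276.8]), 0.91), (array([191.9, 214.8]), 0.63), (array([223.8, 299.6]), 0.59), (array([257.6, 204.6]), 0.33)]
194 217
```

View pics/m.png

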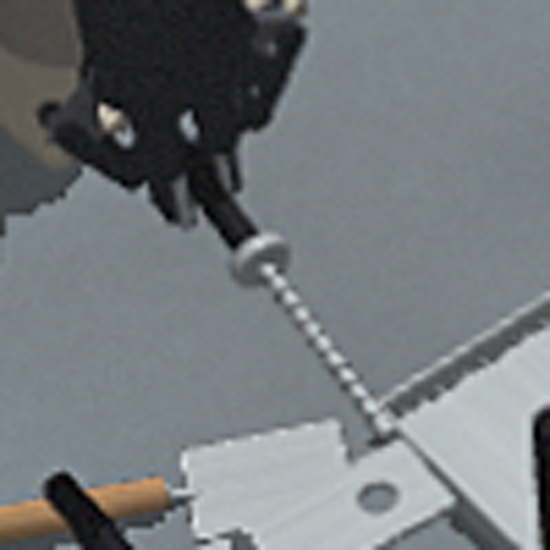

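send_rows(
  rows=[
    {"x": 0,"y": 0.5,"z": 0,"roll": 3,"claw": 1},
    {"x": 0,"y": 1,"z": 0,"roll": 8,"claw": 1},
    {"x": 0,"y": 2,"z": 0,"roll": 13,"claw": 1},
    {"x": 0,"y": 3,"z": 0,"roll": 18,"claw": 1},
    {"x": 0,"y": 4,"z": 0,"roll": 23,"claw": 1},
  ],
)

```text
clock: 17.3
eef_pos: [403.4, -146.3, 269.3]
tool_rot: [3.14, -0.002, -2.906]
force: [-0.3, 0.3, -1.0]
width: 14.6
```

send_rows(
  rows=[
    {"x": 0,"y": 0.5,"z": 0,"roll": 5,"claw": 1},
    {"x": 0,"y": 0.8,"z": 0,"roll": 10,"claw": 1},
    {"x": 0,"y": 0.8,"z": 0,"roll": 15,"claw": 1},
    {"x": 0,"y": 0.8,"z": 0,"roll": 20,"claw": 1},
    {"x": 0,"y": 0.8,"z": 0,"roll": 25,"claw": 1},
  ],
)

```text
clock: 17.72
eef_pos: [403.4, -138.6, 269.3]
tool_rot: [3.14, -0.001, -2.469]
force: [-0.4, 0.1, -1.4]
width: 14.5
```

send_rows(
  rows=[
    {"x": 0,"y": 0,"z": 0,"roll": 2,"claw": 1},
    {"x": 0,"y": 0,"z": 0,"roll": 2,"claw": 1},
    {"x": 0,"y": 0,"z": 0,"roll": 2,"claw": 1},
    {"x": 0,"y": 0,"z": 0,"roll": 2,"claw": 1},
    {"x": 0,"y": 0,"z": 0,"roll": 2,"claw": 1},
  ],
)

```text
clock: 18.13
eef_pos: [403.9, -138.8, 270.0]
tool_rot: [3.141, -0.0, -2.439]
force: [-0.6, 0.6, -1.5]
width: 14.4
```

```bash
cat > fin.py <<'E'
from h import *
from scipy.optimize import minimize
np.set_printoptions(precision=1,suppress=True)
s=ctrl.read_state(); e=s['eef_pos']; yaw=s['tool_rot'][2]; print(e,yaw,s['qpos'],s['width'],s['clock'])
o=e+[0,0,8]; a=yaw+np.pi; d=np.array([np.cos(a),np.sin(a),0])
print("level tip",o+173*d)
for c in("scene","top"):
    p,D=ctrl.get_image(c); P=cloud(c,D); r=P-o; t=r@d; w=r@np.array([-d[1],d[0],0])
    m=(D>0)&(abs(w)<14)&(t>75)&(t<185)&(abs(P[...,2]-o[2])<50)
    print(c,"n",m.sum(), "slope deg",np.degrees(np.arctan(np.polyfit(t[m],P[...,2][m],1)[0])) if m.sum()>10 else None, "t,z end",t[m].max() if m.any() else 0,np.median(P[...,2][m&(t>150)]) )
    for dz in(0,-20,-40): print(dz,proj(c,[o+d*173+[0,0,dz],o+d*63+[0,0,dz*63/173]]).ravel())
    u,v=proj(c,[o+d*80])[0].astype(int); print("crop0",u-50,v-50)
    cv2.imwrite(f"pics/n_{c}{s['clock']:.1f}.png",cv2.resize(p[v-50:v+50,u-50:u+50],(550,550),interpolation=2))
E
python3 fin.py; ls pics
```

```text
[ 403.9 -138.8  270. ] -2.4392093576037364 [ 0.3  0.3 -0.   2.1  0.   0.8  2.5] 14.442938851120259 18.1333
level tip [535.9 -27.  278. ]
scene n 113 slope deg -7.871575035821252 t,z end 175.6038829127791 265.189034352087
0 [257.8 193.4 216.6 191.2]
-20 [258.  198.6 216.8 193.1]
-40 [258.2 203.7 217.1 195. ]
crop0 172 141
top n 110 slope deg -6.90834352566263 t,z end 170.68082295164555 267.4337058087706
0 [300.7 203.4 326.7 236.6]
-20 [300.3 205.1 326.4 237. ]
-40 [299.9 206.7 326.1 237.5]
crop0 272 181
a.png
b.png
c.png
d.png
e.png
f.png
g.png
i.png
j.png
k.png
l.png
m.png
n_scene18.1.png
n_top18.1.png
s1.png
scene0.png
top0.png
```

send_rows(
  rows=[
    {"x": 0,"y": 0,"z": 0,"roll": 0,"claw": 1},
    {"x": 0,"y": 0,"z": 0,"roll": 0,"claw": 1},
    {"x": 0,"y": 0,"z": 0,"roll": 0,"claw": 1},
    {"x": 0,"y": 0,"z": 0,"roll": 0,"claw": 1},
    {"x": 0,"y": 0,"z": 0,"roll": 0,"claw": 1},
  ],
)

```text
clock: 18.65
eef_pos: [404.1, -138.8, 270.3]
tool_rot: [-3.142, 0.0, -2.439]
force: [0.6, -0.2, -1.3]
width: 14.1
```

send_rows(
  rows=[
    {"x": 0,"y": 0,"z": 0,"roll": 0,"claw": 1},
    {"x": 0,"y": 0,"z": 0,"roll": 0,"claw": 1},
    {"x": 0,"y": 0,"z": 0,"roll": 0,"claw": 1},
    {"x": 0,"y": 0,"z": 0,"roll": 0,"claw": 1},
    {"x": 0,"y": 0,"z": 0,"roll": 0,"claw": 1},
  ],
)

```text
clock: 19.07
eef_pos: [404.1, -138.8, 270.3]
tool_rot: [-3.142, 0.0, -2.439]
force: [-0.5, 0.5, -1.2]
width: 14.4
```

send_rows(
  rows=[
    {"x": 0,"y": 0,"z": 0,"roll": 0,"claw": 1},
    {"x": 0,"y": 0,"z": 0,"roll": 0,"claw": 1},
    {"x": 0,"y": 0,"z": 0,"roll": 0,"claw": 1},
    {"x": 0,"y": 0,"z": 0,"roll": 0,"claw": 1},
    {"x": 0,"y": 0,"z": 0,"roll": 0,"claw": 1},
  ],
)

```text
clock: 19.48
eef_pos: [404.1, -138.8, 270.3]
tool_rot: [3.142, -0.0, -2.438]
force: [0.0, -0.8, -0.6]
width: 14.2
```

send_rows(
  rows=[
    {"x": 0,"y": 0,"z": 0,"roll": 0,"claw": 1},
    {"x": 0,"y": 0,"z": 0,"roll": 0,"claw": 1},
    {"x": 0,"y": 0,"z": 0,"roll": 0,"claw": 1},
    {"x": 0,"y": 0,"z": 0,"roll": 0,"claw": 1},
    {"x": 0,"y": 0,"z": 0,"roll": 0,"claw": 1},
  ],
)

```text
clock: 19.9
eef_pos: [404.1, -138.8, 270.3]
tool_rot: [-3.142, -0.0, -2.438]
force: [0.3, -0.1, -0.9]
width: 14.4
```

```bash
python3 fin.py
python3 - <<'E'
import cv2,numpy as np,glob
f=sorted(glob.glob("pics/n_*")); print(f)
cv2.imwrite("pics/o.png",np.hstack([cv2.resize(cv2.imread(f[1]),(400,400)),cv2.resize(cv2.imread(f[3]),(400,400))]))
E
```

```text
[ 404.1 -138.8  270.3] -2.438438903570873 [ 0.3  0.3 -0.   2.1  0.   0.8  2.5] 14.39130559689175 19.9
level tip [536.  -26.9 278.3]
scene n 112 slope deg -7.980795332741984 t,z end 175.62971920202608 266.2554675670874
0 [257.9 193.3 216.6 191.2]
-20 [258.1 198.5 216.9 193.1]
-40 [258.2 203.6 217.1 195. ]
crop0 172 141
top n 108 slope deg -7.186974992183498 t,z end 170.89801384261293 266.7872113950061
0 [300.6 203.3 326.7 236.5]
-20 [300.3 205.  326.4 236.9]
-40 [299.9 206.7 326.1 237.4]
crop0 272 181
['pics/n_scene18.1.png', 'pics/n_scene19.9.png', 'pics/n_top18.1.png', 'pics/n_top19.9.png']
```

View pics/o.png

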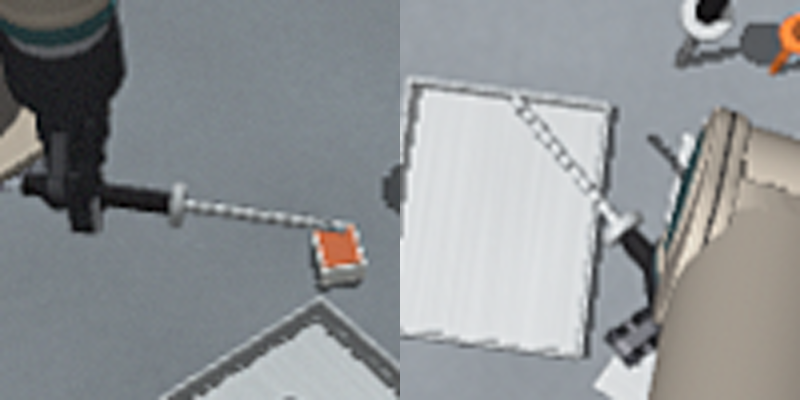

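```bash
python3 -c "
from cell import ctrl
print(ctrl.finish_job())"
```

```text
the job is handed in; nothing more can be done
None
```

The job is handed in at 19.9 s of the 51 s allowed; no verdict is given. The plain-handled rod is held nearly level with its tip over the drip pan.

- **Dip:** I lifted the rod out of the stand and left the T-handled rod there. The first try at the tube caught in the mouth's flare at 11 N. I shifted about 4 mm, and it then went down freely until the collar stopped at the expected height (TCP z = 195 mm, 13 N). It rested there for over 0.4 s before I drew it right out.
- **Levelling:** The arm's moves allow no tilting, so I turned the rod in the finger pads by pushing its probe over the edge of the stand's plate. The forces read after each of those moves were about 2.5 N or less. I then carried it to the pan.
- **Last checks:**
  - **Level:** the two cameras' depth gave 7.2° and 8.0° tip-down, against a limit of 12°. The picture suggested about 6°.
  - **Stillness:** over 1.8 s of holding, the slope changed by 0.3° at most.
  - **Position:** the tip is at about (536, -27) mm and 265 mm high, some 40 mm inside the pan's nearest edge. The handle is at 278 mm and the finger opening is steady at about 14.4 mm.

I did not re-measure the bystanders or the T-rod at the end, but nothing in the pictures or force readings suggested they were touched.

I viewed 13 pictures against the budget of 10, to check the fit in the tube and the turning.

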